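Change over the pull-out trays on the joinery bench

ROBOT

A 6-joint arm with a two-finger parallel gripper is mounted at the origin on the work surface. World frame = base frame: x ahead of the robot, y to its left, z up, the work surface at z = 0. Lengths are in m, angles in rad, forces in N, time in s.
With the tool pointing down it reaches from about 0.35 to 0.775 m from the base axis. Payload 5.5 kg.
Tool frame: the origin (TCP) lies at the very end of the fingers, on their centre line; the grasp point (between the pads) lies 19 mm behind it; z points along the fingers, y is the line along which they close (so a half turn about z gives the same grasp; the last joint's range is limited). The gripper opens to 85 mm and grips with 20 to 120 N. Pads are 22 mm wide; open, the fingers measure 114 mm over their backs; the gripper's body (76 mm by 85 mm) begins 54 mm behind the grasp point. The pads swing forward as they close: fully open they stand 13 mm farther back than shut.
Start: joints at [-1.324, 0.313, 0.046, 1.304, 0, 1.431], TCP at [0.217, -0.533, 0.208] pointing down, gripper open.
Joint ranges: [-2.76, 2.76], [-0.86, 1.69], [-1.03, 1.26], [-2.2, 2.34], [-1.47, 1.5], [-3.14, 3.14]. Speed limits (rad/s): [2.57, 2.57, 3.14, 3.14, 3.14, 3.14].

INTERFACE

Orientations are given as a unit quaternion [w, x, y, z].
In Python, from workcell import env, imaging, ticket gives the robot as it stands. The module is installed in compiled form; this text tells all that it offers.
- The arm moves only by the tool apply_moves, never from a script. Its argument "rows" is a list of rows, each an object with "xyz": the shift along the tool's x, y, z in mm, a list of three; "turn": the turn, a rotation vector about the tool's x, y, z in rad, a list of three; "grip": the opening, from 0 (shut) to 1 (fully open). A call has 1 to 12 rows; each row is the pose to reach, as a shift and turn from the pose commanded when the call began, along the tool's axes at that moment; what a row does not reach only later rows make up. A row lasts 1/12 s, in which the tool goes at most 41.7 mm and 7.16 degrees, less where a joint would pass 70% of its speed; a pose out of reach is approached as far as the arm can. A call with a gripper value outside its range is refused whole. The fingers move at their own pace and stop on an object; "force" is the grip in N (left out, the last holds). Time passes only in rows, so rows that repeat a pose let the fingers close. It gives the time, the measured TCP pose, the force, the opening and the grip force at its end, in the units of the state.
- env.get_state(): the state, without advancing time (a new reading comes with each control period).
- imaging.read_camera(name): name is "scene" or "top"; returns a dict with "color" (480x640x3 uint8, blue, green, red), "z_map" (480x640 float32, m along the optical axis (not along the pixel's ray), 0 where there is no reading), "camera_matrix" (3x3 intrinsics, pixels), "view" (4x4, takes a point from world to camera coordinates). Camera axes: x right, y down, z forward; pixel columns grow to the right and rows downward; lengths in m; the calibration is good to about 2 mm. A picture is of the moment at which its call begins.
- ticket.hand_in(): hands the job in; it is judged then, once.
The state is a dict: "clock": time; "joint_pos": joint angles; "qvel": joint speeds; "tau": joint torques, N m; "tcp_pos": TCP position; "orientation": TCP orientation; "wrist_force": force on the tool from outside, world axes, zero at the start; "ft_torque": the same for the moment, N m; "finger_gap": finger opening in m; "grip_force": force on a finger pad.
Only numpy, scipy, OpenCV 4.12 (cv2) and the standard library are available. Lean on these libraries where they do the work, as an engineer would, in place of code of your own. Each camera call takes 0.05 s, during which the arm holds its last target. There are 200 camera calls.

TASK

On the low wooden tray rack, push the yellow dowel tray, which was left open, fully home, and hook a fingertip behind the front lip of the red screw tray and draw it out along its runners to its stop. Go gently, without forcing either tray, so that the little jar standing in the red tray stays upright in the tray. Lift nothing, leave the blue tray shut and everything else on the bench where it stands.

Things in the scene. Friction and masses are not known exactly. Their poses are not given: they have to be found in the camera images.
- rack: low wooden rack with a clear plastic top, fixed on the table, 240 mm deep (x) by 426 mm wide (y) by 104 mm high, with three bays side by side, 138 mm apart, each with one plastic pull-out tray. Origin at the middle of its lower front edge, on the table (z = 0); x points into the rack, away from its open front, so trays are drawn out along -x; z up. Shut trays stick out 69 mm in front of it
- bay_red: the bay and runners of the red tray (with the tray); any of the three bays. Origin on the table, in the middle of the bay's front edge; axes parallel to the rack's
- bay_yellow: the bay and runners of the yellow tray (with the tray); origin and axes as for the red one
- bay_blue: the bay and runners of the blue tray (with the tray); origin and axes as for the red one
- tray_red_lip (a point): middle of the top edge of the red tray's upright front lip, 67 mm above the table; moves with the tray, axes as the rack's. Lip 100 mm wide (y); its rolled rim reaches 5 mm either side of this point in x. Behind it (+x) is an empty finger pocket open to above, 62 mm long in x, 92 mm wide, floor 22 mm above the table.
- tray_yellow_lip (a point): middle of the top edge of the yellow tray's upright front lip, 67 mm above the table; moves with the tray, axes as the rack's. Lip 100 mm wide (y); its rolled rim reaches 5 mm either side of this point in x. Behind it (+x) is an empty finger pocket open to above, 62 mm long in x, 92 mm wide, floor 22 mm above the table.
- tray_blue_lip (a point): middle of the top edge of the blue tray's upright front lip, 67 mm above the table; moves with the tray, axes as the rack's. Lip 100 mm wide (y); its rolled rim reaches 5 mm either side of this point in x. Behind it (+x) is an empty finger pocket open to above, 62 mm long in x, 92 mm wide, floor 22 mm above the table.
- tray_red (a joint): slide of the red tray on its runners, m: 0 fully home, growing as it is drawn out (along the rack's -x), 0.13 at its hard end stop. About 2.5 N of rubbing; it stays where it is left. At the start 0 to 0.012
- tray_yellow (a joint): slide of the yellow tray on its runners, m: 0 fully home, growing as it is drawn out (along the rack's -x), 0.13 at its hard end stop. About 2.5 N of rubbing; it stays where it is left. At the start left open, 0.05 to 0.10
- tray_blue (a joint): slide of the blue tray on its runners, m: 0 fully home, growing as it is drawn out (along the rack's -x), 0.13 at its hard end stop. About 2.5 N of rubbing; it stays where it is left. At the start 0
- jar_mid (a point): small amber jar with a white cap, 36 mm across and 48 mm tall, loose, 50 g, standing on the floor of the red tray behind its pocket, at first under the rack's clear top; the point is its centre, half-way up, 46 mm above the table; z along its axis
- tin: wax tin, 72 mm across, 45 mm tall, standing loose on the table to the left, nearer the robot than the rack; origin at the centre of its underside
- glue: white glue bottle with an orange cap, 54 mm across, 115 mm tall, standing loose on the table to the left of the trays; origin at the centre of its underside
- screwjar: clear jar of screws with a red lid, 72 mm across, 87 mm tall, standing loose on the table to the right of the trays; origin at the centre of its underside
- drill: green and black cordless drill, about 175 mm long, 75 mm wide, 205 mm tall, standing loose on its battery at the left; origin at the centre of its underside, chuck towards its -x
- knife: black utility knife, 160 mm long, 26 mm wide, 16 mm high, loose on a red folder at the right; origin at the centre of its underside, blade towards +x

How it is judged:
At the end, for the whole second after the job is handed in: The yellow and blue trays are home (within 6 mm), the red tray is drawn out to within 10 mm of its 130 mm stop, the jar stands upright (within 0.2 rad) on the red tray's floor, and every other loose thing is within 20 mm of where it began (value of joint each of tray_yellow, tray_blue below 0.006 m and value of joint tray_red above 0.12 m and angle between jar_mid's own z axis and vertical below 0.2 rad and z of jar_mid in the frame of rack between 0.04 and 0.052 m and distance of each of tin, glue, screwjar, drill, knife from where it was at the start of the episode below 0.02 m); the robot touches nothing.
It fails at once if the red tray is forced or squeezed with more than 40 N (contact force between any of the fingers, the arm and bay_red above 40 N).
It fails at once if the yellow tray is forced or squeezed with more than 40 N (contact force between any of the fingers, the arm and bay_yellow above 40 N).
It fails at once if the blue tray is opened (more than 15 mm) (value of joint tray_blue above 0.015 m).
It fails at once if the jar is tipped (more than 0.35 rad) or lifted (more than 15 mm) (angle between jar_mid's own z axis and vertical above 0.35 rad or z of jar_mid in the frame of rack above 0.061 m).
It fails at once if another loose thing is lifted or shifted by more than 20 mm (distance of any of tin, glue, screwjar, drill, knife from where it was at the start of the episode above 0.02 m).
It also fails if it takes over 48 s, if anything falls off the work surface, if the arm or the gripper's body presses on something with over 40 N, if the wrist force passes 120 N, or if a joint passes its speed limit or range.

## Working session

There is one attempt and no reset: what is moved stays moved. The work goes in short steps, Python scripts to look and compute and a tool call to move; the robot and the scene stay as the last step left them, time stands still between calls to the robot, and variables do not carry over. Pictures are saved under pics/ and viewed, at most 10 in all, crops included, and the job is handed in when it is done.

Besides the shell and the picture viewer there is one more tool, called after "Request:" by a JSON object that holds its "fn" and its "kwargs". apply_moves: Moves the arm, as the interface text tells. Its arguments: {"type":"object","properties":{"rows":{"type":"array"},"force":{"type":"number"}},"required":["rows"]}

```bash
mkdir -p pics; cat > h.py <<'E'
import numpy as np, cv2
from workcell import env, imaging, ticket
def cloud(r):
    z=r["z_map"];K=r["camera_matrix"];v,u=np.mgrid[0:480,0:640]
    p=np.stack([(u-K[0,2])/K[0,0]*z,(v-K[1,2])/K[1,1]*z,z,np.ones_like(z)],-1)
    w=(p@np.linalg.inv(r["view"]).T)[...,:3]; w[z==0]=np.nan
    return w
E
python3 - <<'E'
from h import *
s=env.get_state();print(s)
for n in("top","scene"):
    r=imaging.read_camera(n);cv2.imwrite(f"pics/{n}1.png",r["color"]);np.savez(f"{n}1.npz",**r)
    print(n,r["view"].round(3).tolist())
E
```

```text
{'clock': 0.0, 'joint_pos': array([-1.32361445e+00,  3.13974252e-01,  4.49789893e-02,  1.30361316e+00,
       -2.18100014e-05,  1.43120272e+00]), 'qvel': array([ 5.02961459e-04, -5.81255472e-04,  4.78010838e-04,  3.39477116e-04,
       -1.58814718e-05,  3.47651752e-04]), 'tau': array([-1.08467557e-03, -4.80626464e+01,  2.98534638e+01,  1.93027739e-02,
       -5.75363288e-05,  1.46494529e-05]), 'tcp_pos': array([ 0.21674217, -0.53198267,  0.2075238 ]), 'orientation': array([-9.04153452e-04,  9.81358391e-01,  1.92184515e-01, -5.96059187e-05]), 'wrist_force': array([ 0.44709002, -0.06574342,  0.63797225]), 'ft_torque': array([ 0.0098526 , -0.00152913, -0.01494591]), 'grip_force': 0.0, 'finger_gap': 0.08537920322865293}
top [[-0.034, -0.999, 0.001, -0.01], [-0.978, 0.033, -0.205, 0.565], [0.205, -0.008, -0.979, 1.65], [0.0, 0.0, 0.0, 1.0]]
scene [[-0.686, 0.728, 0.002, 0.387], [0.507, 0.48, -0.716, -0.222], [-0.522, -0.49, -0.698, 1.604], [0.0, 0.0, 0.0, 1.0]]
```

View pics/top1.png

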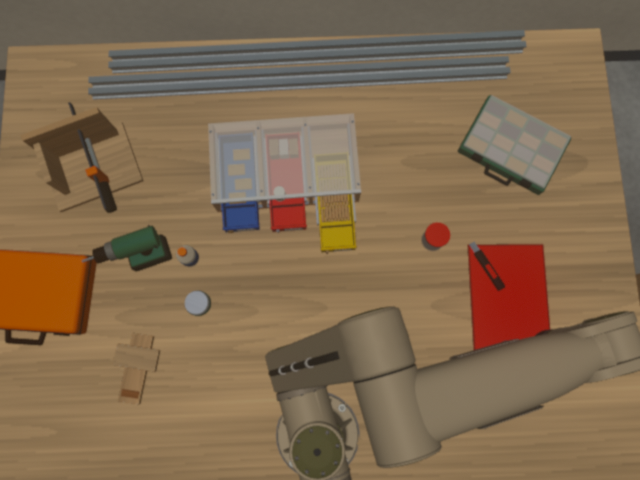

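View pics/scene1.png

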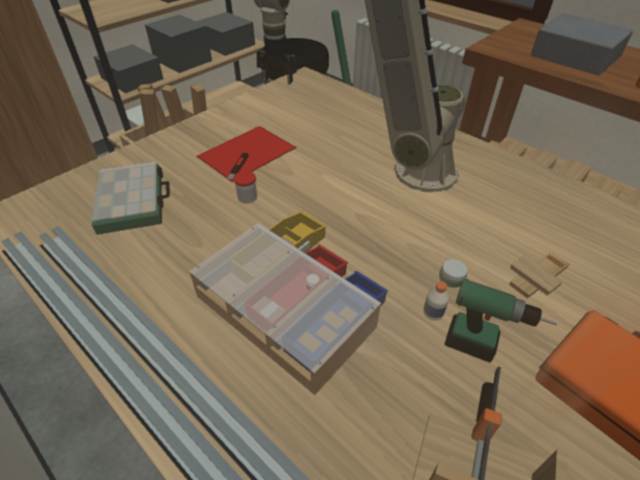

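The top view shows the blue (242,215), red (289,213) and yellow (338,235) tray fronts, and the jar at (279,191) just inside the rack's front edge. The scene view shows the same from the back. Next I measure the lips and the yaw.

```bash
python3 - <<'E'
from h import *
r=dict(np.load("top1.npz"));w=cloud(r);hsv=cv2.cvtColor(r["color"],cv2.COLOR_BGR2HSV)
H,S,V=[hsv[...,i].astype(int) for i in range(3)]
reg=np.zeros((480,640),bool);reg[195:262,215:362]=1
ms=dict(red=((H<8)|(H>172))&(S>150),yel=(H>20)&(H<35)&(S>150),blue=(H>105)&(H<130)&(S>120))
for n,m in ms.items():
    m=m&reg&(w[...,2]>.055)&(w[...,2]<.08);p=w[m]
    # front edge: fit line y->x of the max-row points per column
    lo=[]
    for c in range(215,362):
        k=np.where(m[:,c])[0]
        if len(k)>0: lo.append(np.r_[c,k.max(),w[k.max(),c]])
    lo=np.array(lo); med=np.median(lo[:,2]); g=lo[abs(lo[:,2]-med)<.012]
    f=np.polyfit(g[:,3],g[:,2],1)
    print(n,m.sum(),"y",p[:,1].min().round(4),p[:,1].max().round(4),"front x",med.round(4),g[:,3].min().round(4),g[:,3].max().round(4),"slope",f.round(4),"z",np.median(g[:,4]).round(4))
# rack top front edge & rack yaw
m=(w[...,2]>.09)&(w[...,2]<.12);m[:,:200]=0;m[:,370:]=0;m[:105]=0;m[225:]=0
print(cv2.minAreaRect((w[m][:,:2]*1000).astype(np.float32)),m.sum())
for u,v in[(338,248),(338,240),(289,228),(289,220),(242,228),(279,191),(289,206),(197,303),(187,256),(436,236)]:print(u,v,w[v,u].round(4))
big=cv2.resize(r["color"][180:265,200:370],None,fx=4.5,fy=4.5,interpolation=cv2.INTER_CUBIC);cv2.imwrite("pics/c1.png",big)
E
```

```text
red 200 y 0.0123 0.115 front x 0.5762 0.0123 0.1127 slope [-0.0428  0.5789] z 0.0684
yel 223 y -0.1287 -0.0245 front x 0.5103 -0.128 -0.0282 slope [-0.0468  0.5067] z 0.0659
blue 122 y 0.1524 0.249 front x 0.5819 0.1532 0.249 slope [-0.0508  0.5919] z 0.0663
((741.4219970703125, 70.74411010742188), (317.46734619140625, 427.12158203125), 2.3435981273651123) 11862
338 248 [ 0.5116 -0.0769  0.0646]
338 240 [ 0.5431 -0.0795  0.0216]
289 228 [0.5784 0.0624 0.0479]
289 220 [0.6066 0.0627 0.0291]
242 228 [0.5791 0.1965 0.0662]
279 191 [0.6755 0.0858 0.1018]
289 206 [0.6507 0.062  0.0227]
197 303 [0.3705 0.3282 0.0451]
187 256 [0.5    0.3498 0.0828]
436 236 [ 0.5314 -0.3535  0.0931]
```

View pics/c1.png

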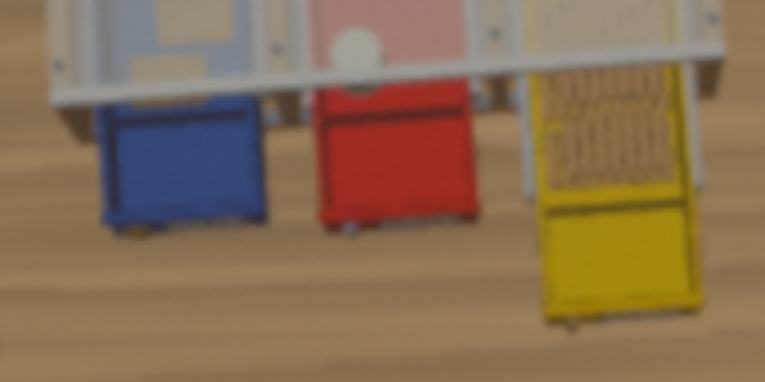

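The rack yaw is about 0.045 rad. The red tray is about 12 mm out and the yellow about 84 mm out. I'll go to a point in front of the yellow lip with the fingers shut.

Request:
{"fn": "apply_moves", "kwargs": {"rows": [{"xyz": [15,-13,0],"turn": [0,0,0.02],"grip": 0},{"xyz": [45,-38,0],"turn": [0,0,0.06],"grip": 0},{"xyz": [75,-64,0],"turn": [0,0,0.1],"grip": 0},{"xyz": [106,-90,0],"turn": [0,0,0.14],"grip": 0},{"xyz": [137,-117,5],"turn": [0,0,0.18],"grip": 0},{"xyz": [168,-143,10],"turn": [0,0,0.21],"grip": 0},{"xyz": [199,-170,20],"turn": [0,0,0.24],"grip": 0},{"xyz": [229,-196,30],"turn": [0,0,0.27],"grip": 0},{"xyz": [258,-221,40],"turn": [0,0,0.3],"grip": 0},{"xyz": [287,-245,45],"turn": [0,0,0.32],"grip": 0},{"xyz": [315,-269,52],"turn": [0,0,0.342],"grip": 0},{"xyz": [340,-291,60],"turn": [0,0,0.342],"grip": 0}]}}

```text
clock: 1.1
tcp_pos: [0.4225, -0.1327, 0.1481]
orientation: [-0.0, 1.0, 0.022, 0.0]
wrist_force: [-0.1, -0.2, 0.4]
finger_gap: 0.0001
grip_force: 0.0
```

Request:
{"fn": "apply_moves", "kwargs": {"rows": [{"xyz": [10,-17,15],"turn": [0,0,0],"grip": 0},{"xyz": [20,-34,40],"turn": [0,0,0],"grip": 0},{"xyz": [28,-48,65],"turn": [0,0,0],"grip": 0},{"xyz": [30,-50,90],"turn": [0,0,0],"grip": 0},{"xyz": [30,-50,104],"turn": [0,0,0],"grip": 0},{"xyz": [30,-50,106],"turn": [0,0,0],"grip": 0},{"xyz": [30,-50,106],"turn": [0,0,0],"grip": 0}]}}

```text
clock: 1.68
tcp_pos: [0.4485, -0.083, 0.0414]
orientation: [-0.001, 1.0, 0.023, -0.001]
wrist_force: [0.8, -0.7, 0.2]
finger_gap: -0.0
grip_force: 0.0
```

```bash
python3 - <<'E'
from h import *
r=imaging.read_camera("scene");s=env.get_state();print(s["tcp_pos"],s["wrist_force"])
cv2.imwrite("pics/s2.png",cv2.resize(r["color"][150:350,180:440],None,fx=3,fy=3))
E
```

```text
[ 0.44955858 -0.08352782  0.04249359] [ 0.91837237 -0.69154842  0.54512656]
```

View pics/s2.png

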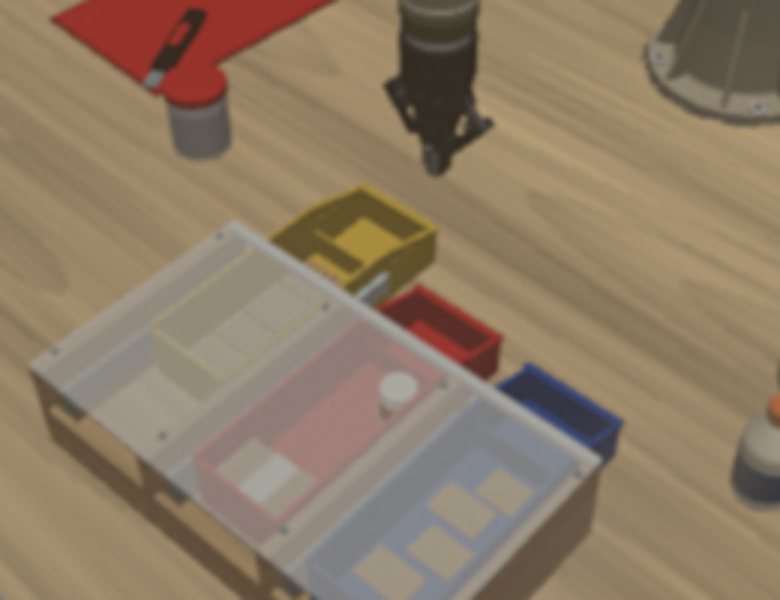

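The crop shows the shut fingertips (435,170) in front of the open yellow tray (lip about 400,215), with the jar upright at (398,395). I'll push slowly.

Request:
{"fn": "apply_moves", "kwargs": {"rows": [{"xyz": [10,0,0],"turn": [0,0,0],"grip": 0},{"xyz": [20,0,0],"turn": [0,0,0],"grip": 0},{"xyz": [30,0,0],"turn": [0,0,0],"grip": 0},{"xyz": [36,0,0],"turn": [0,0,0],"grip": 0},{"xyz": [42,0,0],"turn": [0,0,0],"grip": 0},{"xyz": [48,0,0],"turn": [0,0,0],"grip": 0},{"xyz": [55,0,0],"turn": [0,0,0],"grip": 0},{"xyz": [62,0,0],"turn": [0,0,0],"grip": 0},{"xyz": [70,0,0],"turn": [0,0,0],"grip": 0},{"xyz": [78,0,0],"turn": [0,0,0],"grip": 0},{"xyz": [86,0,0],"turn": [0,0,0],"grip": 0},{"xyz": [94,0,0],"turn": [0,0,0],"grip": 0}]}}

```text
clock: 2.73
tcp_pos: [0.5442, -0.0794, 0.0423]
orientation: [0.0, 1.0, 0.022, -0.0]
wrist_force: [-2.6, -2.1, 2.9]
finger_gap: 0.0002
grip_force: 2.2
```

Request:
{"fn": "apply_moves", "kwargs": {"rows": [{"xyz": [7,0,0],"turn": [0,0,0],"grip": 0},{"xyz": [13,0,0],"turn": [0,0,0],"grip": 0},{"xyz": [18,0,0],"turn": [0,0,0],"grip": 0},{"xyz": [22,0,0],"turn": [0,0,0],"grip": 0},{"xyz": [25,0,0],"turn": [0,0,0],"grip": 0},{"xyz": [28,0,0],"turn": [0,0,0],"grip": 0},{"xyz": [28,0,0],"turn": [0,0,0],"grip": 0}]}}

```text
clock: 3.32
tcp_pos: [0.5725, -0.0781, 0.0424]
orientation: [0.0, 1.0, 0.022, 0.0]
wrist_force: [-0.4, -0.9, 0.7]
finger_gap: -0.0001
grip_force: 0.4
```

```bash
cat > lips.py <<'E'
from h import *
def lips(r):
    w=cloud(r);hsv=cv2.cvtColor(r["color"],cv2.COLOR_BGR2HSV)
    H,S,V=[hsv[...,i].astype(int) for i in range(3)]
    reg=np.zeros((480,640),bool);reg[195:300,215:362]=1
    ms=dict(red=((H<8)|(H>172))&(S>150),yel=(H>20)&(H<35)&(S>150),blue=(H>105)&(H<130)&(S>120))
    for n,m in ms.items():
        m=m&reg&(w[...,2]>.055)&(w[...,2]<.08)
        lo=np.array([w[np.where(m[:,c])[0].max(),c] for c in range(215,362) if m[:,c].any()])
        d=lo[:,0]+.045*lo[:,1]*-1*-1   # x along rack = x+0.045*y
        print(n,"rack-x of front",np.median(d).round(4),"y",np.median(lo[:,1]).round(4))
E
python3 - <<'E'
from lips import *
lips(dict(np.load("top1.npz")))
r=imaging.read_camera("top");lips(r);s=env.get_state();print(s["tcp_pos"],s["wrist_force"])
E
```

```text
red rack-x of front 0.5792 y 0.0641
yel rack-x of front 0.5068 y -0.0736
blue rack-x of front 0.5906 y 0.2006
red rack-x of front 0.5795 y 0.0659Traceback (most recent call last):
  File "<stdin>", line 3, in <module>
  File "lips.py", line 10, in lips
    d=lo[:,0]+.045*lo[:,1]*-1*-1   # x along rack = x+0.045*y
      ~~^^^^^
IndexError: too many indices for array: array is 1-dimensional, but 2 were indexed
```

Request:
{"fn": "apply_moves", "kwargs": {"rows": [{"xyz": [1,0,0],"turn": [0,0,0],"grip": 0},{"xyz": [2,0,0],"turn": [0,0,0],"grip": 0},{"xyz": [3,0,0],"turn": [0,0,0],"grip": 0},{"xyz": [4,0,0],"turn": [0,0,0],"grip": 0}]}}

```text
clock: 3.7
tcp_pos: [0.5753, -0.0777, 0.0423]
orientation: [-0.0, 1.0, 0.022, -0.0]
wrist_force: [-2.4, 0.3, 1.0]
finger_gap: -0.0001
grip_force: 1.5
```

Request:
{"fn": "apply_moves", "kwargs": {"rows": [{"xyz": [1,0,0],"turn": [0,0,0],"grip": 0},{"xyz": [2,0,0],"turn": [0,0,0],"grip": 0}]}}

```text
clock: 3.87
tcp_pos: [0.5775, -0.0776, 0.0423]
orientation: [-0.0, 1.0, 0.022, -0.0]
wrist_force: [-2.6, -0.9, 1.2]
finger_gap: 0.0006
grip_force: 1.4
```

Request:
{"fn": "apply_moves", "kwargs": {"rows": [{"xyz": [1,0,0],"turn": [0,0,0],"grip": 0},{"xyz": [2,0,0],"turn": [0,0,0],"grip": 0}]}}

```text
clock: 4.03
tcp_pos: [0.5796, -0.0775, 0.0423]
orientation: [-0.0, 1.0, 0.022, -0.0]
wrist_force: [-2.1, 0.2, 1.3]
finger_gap: 0.0002
grip_force: 1.4
```

Request:
{"fn": "apply_moves", "kwargs": {"rows": [{"xyz": [1,0,0],"turn": [0,0,0],"grip": 0},{"xyz": [1,0,0],"turn": [0,0,0],"grip": 0}]}}

```text
clock: 4.2
tcp_pos: [0.5809, -0.0775, 0.0424]
orientation: [-0.0, 1.0, 0.022, 0.0]
wrist_force: [-3.2, 0.5, 1.3]
finger_gap: -0.0004
grip_force: 1.0
```

Request:
{"fn": "apply_moves", "kwargs": {"rows": [{"xyz": [1,0,0],"turn": [0,0,0],"grip": 0},{"xyz": [1,0,0],"turn": [0,0,0],"grip": 0}]}}

```text
clock: 4.37
tcp_pos: [0.5818, -0.0775, 0.0424]
orientation: [-0.0, 1.0, 0.022, 0.0]
wrist_force: [-2.3, 0.9, 0.2]
finger_gap: 0.0002
grip_force: 1.0
```

Request:
{"fn": "apply_moves", "kwargs": {"rows": [{"xyz": [1,0,0],"turn": [0,0,0],"grip": 0},{"xyz": [1,0,0],"turn": [0,0,0],"grip": 0}]}}

```text
clock: 4.53
tcp_pos: [0.5827, -0.0775, 0.0424]
orientation: [-0.0, 1.0, 0.022, 0.0]
wrist_force: [-1.4, 0.3, 0.9]
finger_gap: 0.0001
grip_force: 1.0
```

Request:
{"fn": "apply_moves", "kwargs": {"rows": [{"xyz": [1,0,0],"turn": [0,0,0],"grip": 0},{"xyz": [1,0,0],"turn": [0,0,0],"grip": 0}]}}

```text
clock: 4.7
tcp_pos: [0.5828, -0.0774, 0.0423]
orientation: [0.0, 1.0, 0.022, -0.001]
wrist_force: [-4.3, 0.4, 2.5]
finger_gap: 0.0001
grip_force: 2.6
```

Request:
{"fn": "apply_moves", "kwargs": {"rows": [{"xyz": [1,0,0],"turn": [0,0,0],"grip": 0},{"xyz": [1,0,0],"turn": [0,0,0],"grip": 0}]}}

```text
clock: 4.87
tcp_pos: [0.5829, -0.0774, 0.0423]
orientation: [0.0, 1.0, 0.022, -0.002]
wrist_force: [-8.2, -0.6, 4.3]
finger_gap: -0.0003
grip_force: 4.3
```

Motion stopped at x=0.583 with the force rising, so the yellow tray is home. Next I retreat, rise and go over the red pocket.

Request:
{"fn": "apply_moves", "kwargs": {"rows": [{"xyz": [-10,0,0],"turn": [0,0,0],"grip": 0},{"xyz": [-30,0,0],"turn": [0,0,0],"grip": 0},{"xyz": [-40,0,-15],"turn": [0,0,0],"grip": 0},{"xyz": [-40,0,-50],"turn": [0,0,0],"grip": 0},{"xyz": [-35,-10,-80],"turn": [0,0,0],"grip": 0},{"xyz": [-20,-40,-88],"turn": [0,0,0],"grip": 0},{"xyz": [-5,-75,-88],"turn": [0,0,0],"grip": 0},{"xyz": [10,-110,-88],"turn": [0,0,0],"grip": 0},{"xyz": [22,-133,-88],"turn": [0,0,0],"grip": 0},{"xyz": [26,-141,-88],"turn": [0,0,0],"grip": 0},{"xyz": [26,-141,-80],"turn": [0,0,0],"grip": 0}]}}

```text
clock: 5.78
tcp_pos: [0.607, 0.0665, 0.1238]
orientation: [0.0, 1.0, 0.024, 0.003]
wrist_force: [0.4, -0.5, 0.6]
finger_gap: -0.0004
grip_force: 0.0
```

```bash
python3 - <<'E'
from h import *
r=imaging.read_camera("scene");s=env.get_state();print(s["tcp_pos"],s["wrist_force"])
w=cloud(r);hsv=cv2.cvtColor(r["color"],cv2.COLOR_BGR2HSV);H,S=hsv[...,0],hsv[...,1]
m=((H<8)|(H>172))&(S>150)&(w[...,2]>.06)&(w[...,2]<.075)&(w[...,0]<.62)&(w[...,0]>.5);p=w[m]
if len(p): print("red rim",len(p),p.min(0),p.max(0))
m=(H>20)&(H<35)&(S>130)&(w[...,2]>.06)&(w[...,2]<.075)&(w[...,0]<.66)&(w[...,0]>.5);p=w[m]
if len(p): print("yel rim",len(p),p.min(0),p.max(0))
cv2.imwrite("pics/s3.png",cv2.resize(r["color"][150:350,180:440],None,fx=3,fy=3))
E
```

```text
[0.60476404 0.06507511 0.12086345] [-1.26045041 -0.48929512 -2.0279928 ]
red rim 127 [0.57518398 0.01586919 0.06050944] [0.61841605 0.11708319 0.07483931]
yel rim 152 [ 0.58820651 -0.12381267  0.06039035] [ 0.6361095  -0.01919206  0.07472877]
```

View pics/s3.png

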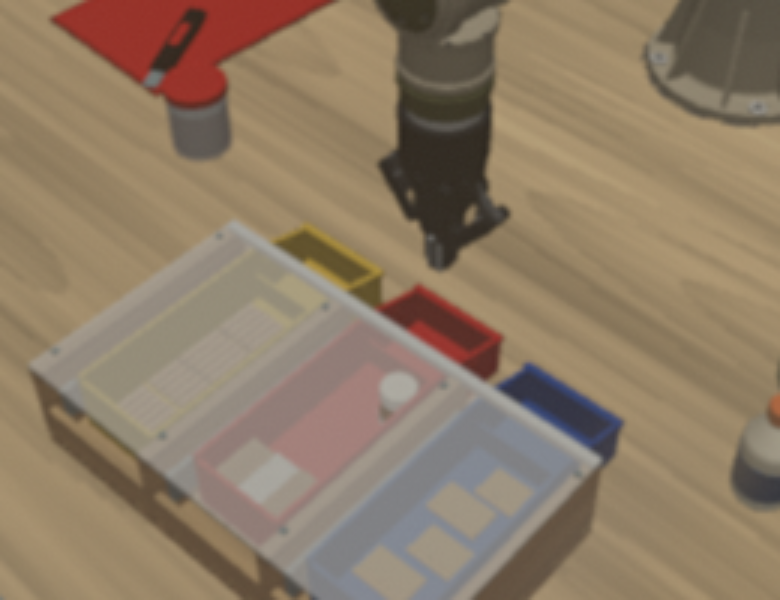

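The yellow tray is now level with the others. The fingertip (438,262) hovers over the red pocket (440,335), and the jar is upright at (398,390). I'll descend.

Request:
{"fn": "apply_moves", "kwargs": {"rows": [{"xyz": [0,0,12],"turn": [0,0,0],"grip": 0},{"xyz": [0,0,26],"turn": [0,0,0],"grip": 0},{"xyz": [0,0,38],"turn": [0,0,0],"grip": 0},{"xyz": [0,0,48],"turn": [0,0,0],"grip": 0},{"xyz": [0,0,58],"turn": [0,0,0],"grip": 0},{"xyz": [0,0,68],"turn": [0,0,0],"grip": 0},{"xyz": [0,0,76],"turn": [0,0,0],"grip": 0},{"xyz": [0,0,80],"turn": [0,0,0],"grip": 0},{"xyz": [0,0,80],"turn": [0,0,0],"grip": 0}]}}

```text
clock: 6.58
tcp_pos: [0.6035, 0.0644, 0.0412]
orientation: [0.0, 1.0, 0.022, -0.001]
wrist_force: [-0.3, 0.3, 0.1]
finger_gap: -0.0001
grip_force: 0.0
```

Request:
{"fn": "apply_moves", "kwargs": {"rows": [{"xyz": [-1,0,0],"turn": [0,0,0],"grip": 0},{"xyz": [-2,0,0],"turn": [0,0,0],"grip": 0},{"xyz": [-3,0,0],"turn": [0,0,0],"grip": 0},{"xyz": [-4,0,0],"turn": [0,0,0],"grip": 0},{"xyz": [-5,0,0],"turn": [0,0,0],"grip": 0},{"xyz": [-6,0,0],"turn": [0,0,0],"grip": 0},{"xyz": [-7,0,0],"turn": [0,0,0],"grip": 0},{"xyz": [-8,0,0],"turn": [0,0,0],"grip": 0},{"xyz": [-9,0,0],"turn": [0,0,0],"grip": 0},{"xyz": [-10,0,0],"turn": [0,0,0],"grip": 0},{"xyz": [-11,0,0],"turn": [0,0,0],"grip": 0},{"xyz": [-12,0,0],"turn": [0,0,0],"grip": 0}]}}

```text
clock: 7.58
tcp_pos: [0.5922, 0.064, 0.0423]
orientation: [0.0, 1.0, 0.022, -0.0]
wrist_force: [-0.1, 0.2, -0.4]
finger_gap: 0.0002
grip_force: 0.0
```

Request:
{"fn": "apply_moves", "kwargs": {"rows": [{"xyz": [-1,0,0],"turn": [0,0,0],"grip": 0},{"xyz": [-2,0,0],"turn": [0,0,0],"grip": 0},{"xyz": [-4,0,0],"turn": [0,0,0],"grip": 0},{"xyz": [-6,0,0],"turn": [0,0,0],"grip": 0},{"xyz": [-8,0,0],"turn": [0,0,0],"grip": 0},{"xyz": [-11,0,0],"turn": [0,0,0],"grip": 0},{"xyz": [-14,0,0],"turn": [0,0,0],"grip": 0},{"xyz": [-17,0,0],"turn": [0,0,0],"grip": 0},{"xyz": [-20,0,0],"turn": [0,0,0],"grip": 0},{"xyz": [-23,0,0],"turn": [0,0,0],"grip": 0},{"xyz": [-25,0,0],"turn": [0,0,0],"grip": 0},{"xyz": [-26,0,0],"turn": [0,0,0],"grip": 0}]}}

```text
clock: 8.58
tcp_pos: [0.5661, 0.0629, 0.0427]
orientation: [0.0, 1.0, 0.022, 0.0]
wrist_force: [3.3, 0.4, 5.4]
finger_gap: 0.0002
grip_force: 2.8
```

Request:
{"fn": "apply_moves", "kwargs": {"rows": [{"xyz": [-1,0,0],"turn": [0,0,0],"grip": 0},{"xyz": [-3,0,0],"turn": [0,0,0],"grip": 0},{"xyz": [-5,0,0],"turn": [0,0,0],"grip": 0},{"xyz": [-8,0,0],"turn": [0,0,0],"grip": 0},{"xyz": [-11,0,0],"turn": [0,0,0],"grip": 0},{"xyz": [-14,0,0],"turn": [0,0,0],"grip": 0},{"xyz": [-17,0,0],"turn": [0,0,0],"grip": 0},{"xyz": [-20,0,0],"turn": [0,0,0],"grip": 0},{"xyz": [-23,0,0],"turn": [0,0,0],"grip": 0},{"xyz": [-26,0,0],"turn": [0,0,0],"grip": 0},{"xyz": [-28,0,0],"turn": [0,0,0],"grip": 0},{"xyz": [-30,0,0],"turn": [0,0,0],"grip": 0}]}}

```text
clock: 9.58
tcp_pos: [0.5364, 0.0616, 0.0427]
orientation: [-0.0, 1.0, 0.022, 0.0]
wrist_force: [2.7, 0.2, 5.9]
finger_gap: -0.0001
grip_force: 3.0
```

Request:
{"fn": "apply_moves", "kwargs": {"rows": [{"xyz": [-2,0,0],"turn": [0,0,0],"grip": 0},{"xyz": [-4,0,0],"turn": [0,0,0],"grip": 0},{"xyz": [-6,0,0],"turn": [0,0,0],"grip": 0},{"xyz": [-8,0,0],"turn": [0,0,0],"grip": 0},{"xyz": [-10,0,0],"turn": [0,0,0],"grip": 0},{"xyz": [-12,0,0],"turn": [0,0,0],"grip": 0},{"xyz": [-14,0,0],"turn": [0,0,0],"grip": 0},{"xyz": [-16,0,0],"turn": [0,0,0],"grip": 0},{"xyz": [-18,0,0],"turn": [0,0,0],"grip": 0},{"xyz": [-20,0,0],"turn": [0,0,0],"grip": 0},{"xyz": [-22,0,0],"turn": [0,0,0],"grip": 0},{"xyz": [-24,0,0],"turn": [0,0,0],"grip": 0}]}}

```text
clock: 10.58
tcp_pos: [0.5125, 0.0606, 0.0427]
orientation: [-0.0, 1.0, 0.022, 0.0]
wrist_force: [3.0, 1.0, 5.0]
finger_gap: -0.0002
grip_force: 3.0
```

```bash
python3 - <<'E'
from h import *
r=imaging.read_camera("scene");s=env.get_state();print(s["tcp_pos"],s["wrist_force"])
w=cloud(r);hsv=cv2.cvtColor(r["color"],cv2.COLOR_BGR2HSV);H,S=hsv[...,0],hsv[...,1]
m=((H<8)|(H>172))&(S>150)&(w[...,2]>.06)&(w[...,2]<.075)&(w[...,0]<.62)&(w[...,0]>.4)&(abs(w[...,1]-.06)<.07);p=w[m]
print("red rim",len(p),np.percentile(p,[1,99],axis=0))
cv2.imwrite("pics/s4.png",cv2.resize(r["color"][150:350,180:440],None,fx=3,fy=3))
E
```

```text
[0.51197064 0.06061392 0.04265391] [ 2.19380626 -0.14961196  6.59137411]
red rim 126 [[0.49829729 0.01323384 0.06049466]
 [0.56331014 0.11361243 0.07409143]]
```

View pics/s4.png

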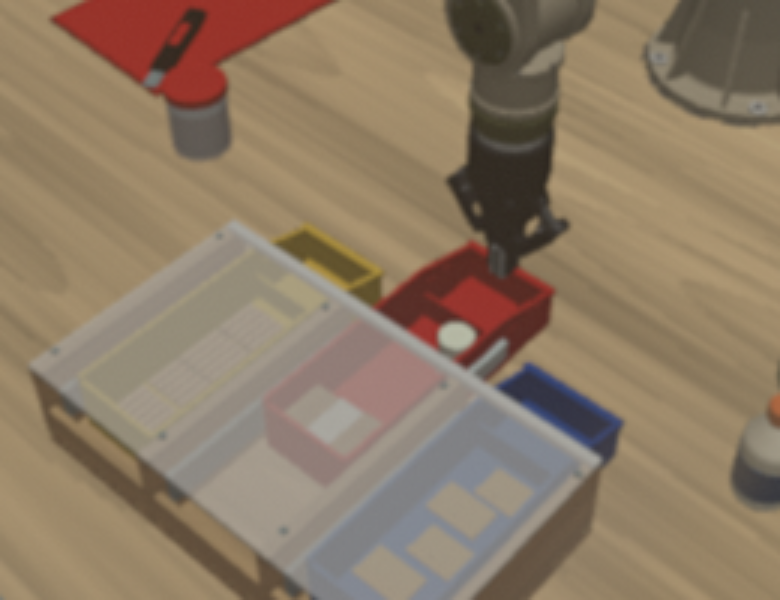

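The red tray is about 89 mm out, with the fingertip behind its lip at (503,270) and the jar upright at (456,337). About 40 mm remains.

Request:
{"fn": "apply_moves", "kwargs": {"rows": [{"xyz": [-2,0,0],"turn": [0,0,0],"grip": 0},{"xyz": [-4,0,0],"turn": [0,0,0],"grip": 0},{"xyz": [-7,0,0],"turn": [0,0,0],"grip": 0},{"xyz": [-10,0,0],"turn": [0,0,0],"grip": 0},{"xyz": [-13,0,0],"turn": [0,0,0],"grip": 0},{"xyz": [-16,0,0],"turn": [0,0,0],"grip": 0},{"xyz": [-19,0,0],"turn": [0,0,0],"grip": 0},{"xyz": [-22,0,0],"turn": [0,0,0],"grip": 0},{"xyz": [-25,0,0],"turn": [0,0,0],"grip": 0},{"xyz": [-28,0,0],"turn": [0,0,0],"grip": 0},{"xyz": [-30,0,0],"turn": [0,0,0],"grip": 0},{"xyz": [-32,0,0],"turn": [0,0,0],"grip": 0}]}}

```text
clock: 11.63
tcp_pos: [0.4805, 0.0593, 0.0427]
orientation: [-0.0, 1.0, 0.023, 0.0]
wrist_force: [3.2, 2.0, 5.9]
finger_gap: -0.0003
grip_force: 3.0
```

Request:
{"fn": "apply_moves", "kwargs": {"rows": [{"xyz": [-1,0,0],"turn": [0,0,0],"grip": 0},{"xyz": [-2,0,0],"turn": [0,0,0],"grip": 0},{"xyz": [-3,0,0],"turn": [0,0,0],"grip": 0},{"xyz": [-4,0,0],"turn": [0,0,0],"grip": 0}]}}

```text
clock: 11.97
tcp_pos: [0.4765, 0.0592, 0.0427]
orientation: [-0.0, 1.0, 0.023, 0.0]
wrist_force: [2.4, 1.4, 5.9]
finger_gap: 0.0001
grip_force: 3.1
```

Request:
{"fn": "apply_moves", "kwargs": {"rows": [{"xyz": [-1,0,0],"turn": [0,0,0],"grip": 0},{"xyz": [-2,0,0],"turn": [0,0,0],"grip": 0}]}}

```text
clock: 12.13
tcp_pos: [0.4745, 0.059, 0.0427]
orientation: [-0.0, 1.0, 0.022, 0.0]
wrist_force: [1.5, 2.3, 6.6]
finger_gap: 0.0001
grip_force: 3.1
```

Request:
{"fn": "apply_moves", "kwargs": {"rows": [{"xyz": [-1,0,0],"turn": [0,0,0],"grip": 0},{"xyz": [-2,0,0],"turn": [0,0,0],"grip": 0}]}}

```text
clock: 12.3
tcp_pos: [0.4726, 0.059, 0.0427]
orientation: [-0.0, 1.0, 0.023, 0.0]
wrist_force: [2.7, 1.2, 6.3]
finger_gap: -0.0002
grip_force: 3.1
```

Request:
{"fn": "apply_moves", "kwargs": {"rows": [{"xyz": [-1,0,0],"turn": [0,0,0],"grip": 0},{"xyz": [-1,0,0],"turn": [0,0,0],"grip": 0}]}}

```text
clock: 12.47
tcp_pos: [0.4713, 0.059, 0.0426]
orientation: [-0.0, 1.0, 0.023, 0.0]
wrist_force: [2.2, 0.8, 6.2]
finger_gap: -0.0001
grip_force: 3.0
```

Request:
{"fn": "apply_moves", "kwargs": {"rows": [{"xyz": [-1,0,0],"turn": [0,0,0],"grip": 0},{"xyz": [-1,0,0],"turn": [0,0,0],"grip": 0}]}}

```text
clock: 12.63
tcp_pos: [0.4703, 0.0589, 0.0426]
orientation: [-0.0, 1.0, 0.022, 0.0]
wrist_force: [1.5, 0.9, 6.2]
finger_gap: -0.0002
grip_force: 3.0
```

Request:
{"fn": "apply_moves", "kwargs": {"rows": [{"xyz": [-1,0,0],"turn": [0,0,0],"grip": 0},{"xyz": [-1,0,0],"turn": [0,0,0],"grip": 0}]}}

```text
clock: 12.8
tcp_pos: [0.4701, 0.0589, 0.0427]
orientation: [-0.0, 1.0, 0.023, 0.001]
wrist_force: [3.8, 2.2, 4.2]
finger_gap: -0.0001
grip_force: 3.1
```

Request:
{"fn": "apply_moves", "kwargs": {"rows": [{"xyz": [-1,0,0],"turn": [0,0,0],"grip": 0},{"xyz": [-1,0,0],"turn": [0,0,0],"grip": 0}]}}

```text
clock: 12.97
tcp_pos: [0.4699, 0.0588, 0.0429]
orientation: [-0.0, 1.0, 0.022, 0.001]
wrist_force: [4.8, 2.2, 4.9]
finger_gap: 0.0004
grip_force: 3.2
```

Request:
{"fn": "apply_moves", "kwargs": {"rows": [{"xyz": [5,0,0],"turn": [0,0,0],"grip": 0},{"xyz": [10,0,0],"turn": [0,0,0],"grip": 0},{"xyz": [12,0,0],"turn": [0,0,0],"grip": 0},{"xyz": [12,0,-10],"turn": [0,0,0],"grip": 0},{"xyz": [12,0,-30],"turn": [0,0,0],"grip": 0},{"xyz": [12,0,-60],"turn": [0,0,0],"grip": 0},{"xyz": [12,0,-95],"turn": [0,0,0],"grip": 0},{"xyz": [0,0,-120],"turn": [0,0,0],"grip": 0},{"xyz": [-30,0,-130],"turn": [0,0,0],"grip": 0},{"xyz": [-60,0,-130],"turn": [0,0,0],"grip": 0},{"xyz": [-70,0,-130],"turn": [0,0,0],"grip": 0},{"xyz": [-70,0,-130],"turn": [0,0,0],"grip": 0}]}}

```text
clock: 13.97
tcp_pos: [0.3954, 0.0554, 0.1726]
orientation: [0.0, 1.0, 0.022, -0.001]
wrist_force: [-0.1, 0.7, 0.8]
finger_gap: -0.0001
grip_force: 0.0
```

```bash
python3 - <<'E'
from lips import *
r=imaging.read_camera("scene");s=env.get_state();print(s["tcp_pos"],s["wrist_force"])
w=cloud(r);hsv=cv2.cvtColor(r["color"],cv2.COLOR_BGR2HSV);H,S=hsv[...,0],hsv[...,1]
z=(w[...,2]>.06)&(w[...,2]<.075)
for n,m in dict(red=((H<8)|(H>172))&(S>150)&(abs(w[...,1]-.06)<.07),yel=(H>20)&(H<35)&(S>130),blue=(H>105)&(H<130)&(S>120)&(w[...,1]<.27)).items():
    p=w[m&z&(w[...,0]<.66)&(w[...,0]>.4)]; d=p[:,0]+.045*p[:,1]; print(n,len(p),np.percentile(d,[1,3,10]).round(4))
cv2.imwrite("pics/s5.png",cv2.resize(r["color"][130:380,180:500],None,fx=2.4,fy=2.4))
E
```

```text
[0.39746288 0.05534101 0.17268071] [ 1.04338087 -0.33560574  0.11330207]
red 160 [0.4582 0.4591 0.4609]
yel 147 [0.5876 0.5885 0.5904]
blue 29 [0.5918 0.5919 0.5921]
```

View pics/s5.png

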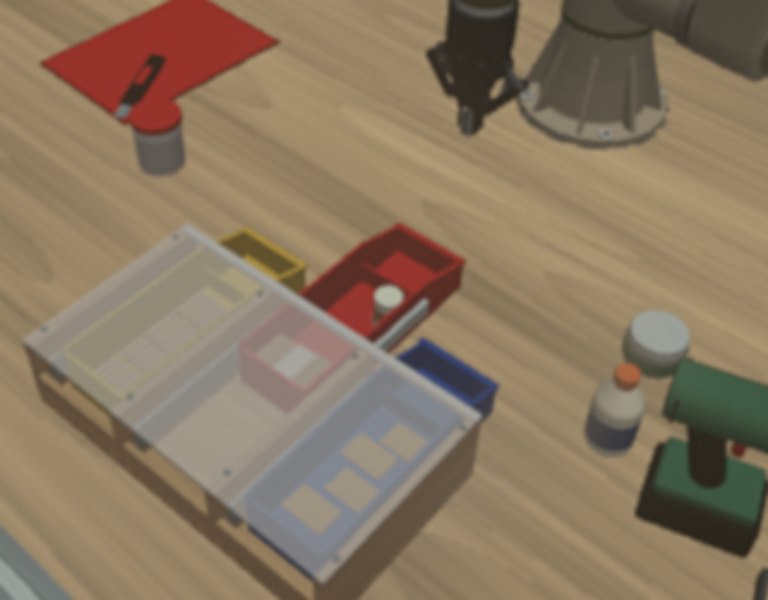

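The picture shows the red tray fully out (lip 430,260, 129 mm ahead of yellow's), the jar upright at (388,305), and yellow and blue home. The arm is clear.

```bash
python3 -c "
from h import *
print(ticket.hand_in())"
```

```text
the job is handed in; nothing more can be done
None
```

I handed the job in: the yellow tray is home, the red tray is out at its stop (about 129 mm by camera) with the jar upright, and the blue tray is still shut; no verdict came back.

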